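Hang the scraper on the drop-tongue keeper peg

ROBOT

A 6-joint arm with a two-finger parallel gripper is mounted at the origin on the work surface; the furniture and walls round the work are solid. World frame = base frame: x ahead of the robot, y to its left, z up, the work surface at z = 0. Lengths are in mm, angles in rad, forces in N, time in s.
With the tool pointing down it reaches from about 275 to 975 mm from the base axis. Payload 8.4 kg.
Tool frame: the origin (TCP) lies at the centre of the arm's flange, where the gripper is bolted on; the fingertips stand 190 mm ahead of it and the grasp point (between the pads) lies 171 mm ahead of it; z points along the fingers, y is the direction in which the jaws open and shut (so a half turn about z gives the same grasp; the last joint's range is limited). The gripper opens to 92 mm and grips with 3 to 60 N. Pads are 20 mm wide; open, the fingers measure 128 mm over their backs; the gripper's body (75 mm by 189 mm) begins 69 mm behind the grasp point.
Start: joints at [-1.352, 0.353, 1.633, -0, 1.155, -0.002], TCP at [136.88, -609.831, 404.683] pointing down, gripper open.
Joint ranges: [-2.63, 2.63], [-0.92, 2.1], [0.06, 2.66], [-1.3, 4.44], [0, 2.69], [-3.02, 3.02]. Speed limits (rad/s): [2.22, 2.22, 2.79, 3.14, 3.14, 3.14].

INTERFACE

Orientations are given as a unit quaternion [w, x, y, z].
In Python, from rig import ctrl gives the robot as it stands.
- The arm moves only by the shell command python3 -m pendant 'ROWS' [FORCE]. ROWS is text: rows parted by semicolons, each of 7 numbers parted by spaces: the shift along the tool's x, y, z in m, then the turn, a rotation vector about the tool's x, y, z in rad, then the opening, from 0 (shut) to 1 (fully open). In form: tx ty tz ax ay az claw; .... A call has 1 to 8 rows; each row shifts and turns the pose as measured when the row begins, along the tool's axes as they then stand; what a row does not reach is not made up. A row lasts 1/10 s, in which the tool goes at most 50 mm and 8.59 degrees, less where a joint would pass 70% of its speed; a pose out of reach is approached as far as the arm can. A call with a gripper value outside its range is refused whole. The fingers move at their own pace and stop on an object; FORCE is the grip in N (left out, the last holds). Time passes only in rows, so rows that do not move let the fingers close. It gives the time, the measured TCP pose, the force and the opening at its end, in the units of the state.
- ctrl.read_state(): the state, without advancing time (a new reading comes with each control period).
- ctrl.grab_frame(name): name is "side" or "top"; returns a dict with "pixels" (480x640x3 uint8, blue, green, red), "range_z" (480x640 float32, mm along the optical axis (not along the pixel's ray), 0 where there is no reading), "mtx" (3x3 intrinsics, pixels), "extrinsics" (4x4, takes a point from camera to world coordinates). Camera axes: x right, y up, looking along -z (the intrinsics and any distortion apply to the point x, -y, -z); pixel columns grow to the right and rows downward; lengths in mm; the calibration is good to about 2 mm. A picture is of the moment at which its call begins.
- ctrl.close_job(): hands the job in, once; it reports no verdict.
The state is a dict: "clock": time; "joints": joint angles; "dq": joint speeds; "joint_torque": joint torques, N m; "tool_pos": TCP position; "tcp_rot": TCP orientation; "contact_force": force on the tool from outside, world axes, zero at the start; "wrist_torque": the same for the moment, N m; "opening": finger opening in mm.
Only numpy, scipy, OpenCV 4.12 (cv2) and the standard library are available. Lean on these libraries where they do the work, as an engineer would, in place of code of your own. Each camera call takes 0.05 s, during which the arm holds its last target. There are 200 camera calls.

TASK

Take the scraper out of the groove block and hang it by its eye on the steel keeper peg of the tool rail: slide the eye back along the peg, lifting the drop tongue on the way, until the tongue has fallen shut in front of it. Then draw the scraper gently back toward the peg's tip until it bears on the shut tongue with about 5 N, to prove that it is kept, and let go so that it hangs freely from the peg. Feel your way, never load the tongue with more than 12 N or lean on the rail and peg with more than 20 N, and leave the two jars and the bottle where they stand.

Things in the scene. Friction and masses are not known exactly. Their poses are not given: they have to be found in the camera images.
- tool_rail: Fixed beech frame, 310 mm wide, nothing above 228 mm: a level rail with a steel keeper peg at mid front and, 96 mm to +y, a plain peg with a roll of tape (within 30 mm of the rail's face). Origin on the table under the middle of the rail's front face; x level, square into the face, y along the rail, z up. On the peg: a collar (26 mm across, the eye's back stop) and, nearer the tip, the tongue.
- socket (a point): Where the keeper peg's axis meets the rail's front face, 212 mm up; axes as tool_rail. The round peg (14 mm thick, rounded tip) runs level from here along -x, clamped by a thumbscrew (firm to 20 N). It stands out by an extra e = 0 to 30 mm that no reading gives: feel for it. Out from the face: collar's front 34+e mm, tongue's pin 68+e mm, tip 86+e mm.
- tongue (a joint): Polished dark steel drop tongue, 5 mm wide, 23 mm long, 12 g, hung in the peg's slot from a pin 3 mm above the axis; tip 20 mm below the axis. 0 rad: hanging (shut), a stop bars it from swinging to the peg's tip; it swings only toward the rail, to 1.35. An eye pushed on lifts it with under 2 N; it drops once the eye's front face is 19 mm past the pin (24 mm at the collar).
- eye (a point): Centre of the scraper's eye, a 22 mm hole along x through its flat wooden handle, 10 mm thick and 44 mm wide there. x: through the flat faces (both alike), y: across, z: up the handle. Round top 58 mm above the eye, steel blade 100 mm wide, 6 mm thick, lower edge 140 mm below it. 130 to 210 g. Hung, the eye's centre lies 4 mm below the peg's axis.
- grip (a point): Middle of the flat top of the scraper's handle, the place to pinch it from above: 10 mm thick along x, 44 mm above the eye's centre, 14 mm below the rounded top; axes as eye.
- groove_block: Fixed wooden block 64 mm (x) by 132 mm (y), 36 mm high; origin under its middle. The scraper stands upright in its groove (104 mm along y, 8.4 mm wide, floor 10 mm above the table, 26 mm deep), blade down, x axes alike; it is drawn straight up out of it.
- brush_pot: Glass jar of stubby whisk brushes, 55 mm across, 122 mm high, loose; origin under its middle. To be left alone.
- short_jar: Small glass jar with a stick in it, 46 mm across, 88 mm high, loose; origin under its middle. To be left alone.
- bottle: White dropper bottle, 31 mm across, 89 mm high, loose; origin under its middle. To be left alone.
Not all that is in view belongs to the job. Of the things that look like the part that bears eye, the smaller one is meant.

How it is judged (in metres and radians):
On the way, in this order (a step that is already met when the one before it is completed fails the run):
1. the eye is on the peg and has lifted the tongue (value of joint tongue above 0.4 rad and y of eye in the frame of socket between -0.01 and 0.01 m and z of eye in the frame of socket between -0.01 and 0.01 m), for 0.02 s.
2. with the tongue fallen shut the scraper is drawn back against it with more than 3 N (value of joint tongue below 0.12 rad and contact force between scraper and tongue above 3 N), for 0.2 s.
At the end, for the whole second after the job is handed in: The scraper hangs at rest from the peg between collar and tongue: tongue shut (under 0.12 rad), eye's centre 4 to 32 mm behind the tongue's pin, within 8 mm sideways of the peg's axis and 9 mm below to 1 mm above it, handle within 0.2 rad of upright (value of joint tongue below 0.12 rad and x of eye in the frame of tongue between 0.004 and 0.032 m and y of eye in the frame of socket between -0.008 and 0.008 m and z of eye in the frame of socket between -0.009 and 0.001 m and angle between eye's own z axis and vertical below 0.2 rad and linear speed of scraper below 0.03 m/s); the robot touches nothing.
It fails at once if the scraper presses on the tool rail, its peg or its tongue with more than 20 N (contact force between scraper and tool_rail above 20 N).
It fails at once if the tongue is loaded with more than 12 N (contact force between anything else and tongue above 12 N).
It fails at once if the robot presses on the tool rail or its peg with more than 20 N (contact force between the arm and tool_rail above 20 N).
It fails at once if a jar or the bottle is shifted by more than 20 mm or tipped by more than 0.3 rad (distance of any of brush_pot, short_jar, bottle from where it was at the start of the episode above 0.02 m or angle between any of brush_pot, short_jar, bottle's own z axis and vertical above 0.3 rad).
It also fails if it takes over 59 s, if anything falls off the work surface, if the arm or the gripper's body presses on something with over 40 N, if the wrist force passes 120 N, or if a joint passes its speed limit or range.

## Working session

There is one attempt and no reset: what is moved stays moved. The work goes in short steps, Python scripts to look and compute and a shell command to move; the robot and the scene stay as the last step left them, time stands still between calls to the robot, and variables do not carry over. Pictures are saved under pics/ and viewed, about 8 in all and at most 12, crops included, and the job is handed in when it is done.

```bash
mkdir -p pics; cat > h.py <<'E'
import numpy as np, cv2
from rig import ctrl
def grab(n,f=None):
    d=ctrl.grab_frame(n)
    if f: cv2.imwrite('pics/'+f,d['pixels']); np.savez('pics/'+f[:-4]+'.npz',**d)
    return d
def cloud(d):
    K=np.array(d['mtx']);T=np.array(d['extrinsics']);z=d['range_z'].astype(float)
    v,u=np.mgrid[0:480,0:640]
    P=np.stack([(u-K[0,2])/K[0,0]*z,-(v-K[1,2])/K[1,1]*z,-z],-1)
    W=P@T[:3,:3].T+T[:3,3]; W[z==0]=np.nan
    return W
E
python3 - <<'E'
from h import *
for n in('top','side'):
    d=grab(n,n+'0.png'); print(n,d['mtx'],d['extrinsics'],{k:1 for k in d})
print(ctrl.read_state())
E
```

```text
top [[602.36329059   0.         312.27603512]
 [  0.         602.36329059 248.83132993]
 [  0.           0.           1.        ]] [[-2.10217541e-04  9.98983565e-01 -4.50754030e-02  4.61862940e+02]
 [-9.99908083e-01 -8.21052822e-04 -1.35333245e-02 -4.76888105e+01]
 [-1.35565781e-02  4.50684148e-02  9.98891915e-01  1.33133345e+03]
 [ 0.00000000e+00  0.00000000e+00  0.00000000e+00  1.00000000e+00]] {'pixels': 1, 'range_z': 1, 'mtx': 1, 'extrinsics': 1}
side [[493.79360384   0.         318.46666867]
 [  0.         493.79360384 237.42359114]
 [  0.           0.           1.        ]] [[ 9.98288409e-01  2.83656625e-02 -5.11433455e-02  5.05090018e+02]
 [-5.81305457e-02  5.77131231e-01 -8.14579881e-01 -7.61736954e+02]
 [ 6.41032391e-03  8.16158644e-01  5.77792330e-01  6.65350559e+02]
 [ 0.00000000e+00  0.00000000e+00  0.00000000e+00  1.00000000e+00]] {'pixels': 1, 'range_z': 1, 'mtx': 1, 'extrinsics': 1}
{'clock': 0.1, 'joints': array([-1.35241491e+00,  3.53581379e-01,  1.63408285e+00, -4.20221496e-05,
        1.15517730e+00, -2.38805335e-03]), 'dq': array([ 1.13559920e-03, -1.39204670e-03, -3.65297108e-04,  8.00427868e-04,
       -2.65806185e-05,  1.32177012e-03]), 'joint_torque': array([-2.42077194e-04, -5.94907165e+01, -3.34932661e+01,  7.00027007e-02,
        1.83975266e-02, -4.79738378e-05]), 'tool_pos': array([ 136.81671107, -609.61866842,  404.02717689]), 'tcp_rot': array([-6.18729488e-04,  9.93912659e-01,  1.10169123e-01, -8.64113738e-05]), 'contact_force': array([0.66582655, 1.09943678, 0.0387335 ]), 'wrist_torque': array([ 0.03309027,  0.02278505, -0.06917385]), 'opening': 92.02851641899505}
```

View pics/top0.png

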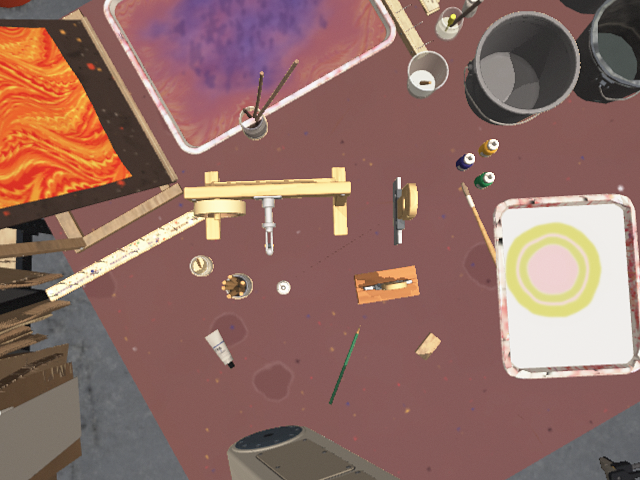

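View pics/side0.png

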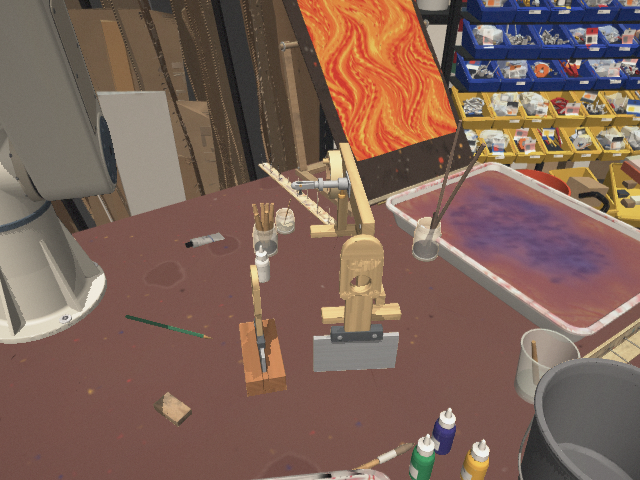

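The top view shows the keeper peg at (268,197) to (269,250), the bottle at (283,287), the brush pot at (237,285), and the short jar at (201,265). There are two lookalikes:
- **Scraper in the orange groove block**, top (388,285), side (257,330).
- **Larger scraper standing free**, top (405,205), side (360,300).

The one wanted is the smaller scraper in the block.

```bash
python3 - <<'E'
from h import *
L=lambda n:dict(np.load('pics/'+n+'0.npz'))
t=L('top');s=L('side');W=cloud(t);S=cloud(s)
def box(n,W,u0,u1,v0,v1,z0,z1):
    p=W[v0:v1,u0:u1].reshape(-1,3);p=p[(p[:,2]>z0)&(p[:,2]<z1)]
    if len(p)<5: print(n,len(p));return p
    r=cv2.minAreaRect(p[:,:2].astype(np.float32)); c=np.cov(p[:,:2].T);w,V=np.linalg.eigh(c)
    print(n,len(p),'ctr',np.round(r[0],1),'size',np.round(r[1],1),'ang',round(r[2],2),'med',np.round(np.median(p,0),1),'maj',np.round(np.degrees(np.arctan2(V[1,1],V[0,1])),2),'zmax',round(p[:,2].max(),1));return p
box('table',W,300,340,330,400,-20,20)
box('block',W,345,430,255,315,25,45)
box('scr top',W,345,430,255,315,100,260)
box('scr blade?',W,345,430,255,315,45,100)
box('rail top',W,190,345,175,200,215,240)
box('peg',W,258,280,203,260,195,235)
box('bottle',W,270,297,275,300,75,100)
box('pot',W,218,258,268,305,100,140)
box('jar',W,186,216,250,280,75,100)
box('bigscr',W,390,425,170,250,60,330)
print('side')
box('peg',S,285,350,170,200,190,240)
box('rail',S,330,375,140,240,180,232)
box('scr',S,245,275,262,345,60,240)
box('scrblade',S,245,275,262,380,37,75)
box('scrhandletop',S,245,275,262,310,160,240)
im=s['pixels'];c=np.hstack([cv2.resize(im[255:405,220:300],(400,560)),cv2.resize(im[140:240,280:380],(400,560))])
cv2.imwrite('pics/c1.png',c)
E
```

```text
table 2790 ctr [268.  -45.4] size [ 86.  151.6] ang 89.93 med [268.7 -45.4   0.9] maj 179.89 zmax 12.4
block 1534 ctr [ 444.4 -189.8] size [ 64.1 132.5] ang 9.01 med [ 446.9 -186.6   35.6] maj 99.31 zmax 43.8
scr top 167 ctr [ 444.4 -189.5] size [10.1 44.5] ang 8.78 med [ 445.1 -185.   201.9] maj 100.01 zmax 211.8
scr blade? 122 ctr [ 444.2 -189.4] size [12.9 99.4] ang 8.93 med [ 443.1 -168.5   74.9] maj 100.53 zmax 99.4
rail top 2003 ctr [618.8  51.4] size [ 29.5 286.5] ang 2.0 med [620.7  52.7 225.3] maj 92.02 zmax 233.1
peg 407 ctr [550.5  48.6] size [96.  24.8] ang 2.63 med [557.5  47.9 218.1] maj -178.22 zmax 228.6
bottle 19 ctr [438.   31.3] size [10.6 10.4] ang 89.89 med [439.1  29.7  78.6] maj 126.62 zmax 89.5
pot 136 ctr [441.6 129.4] size [45.2 44.6] ang 88.5 med [444.6 135.5 111.5] maj 52.54 zmax 123.4
jar 6 ctr [499.1 208.5] size [4.7 3.8] ang 81.64 med [499.2 209.2  85.4] maj 69.3 zmax 86.5
bigscr 941 ctr [ 599.8 -210.8] size [137.5  16.3] ang 1.59 med [ 595.9 -207.1  185.3] maj -178.24 zmax 279.1
side
peg 758 ctr [564.8  82.5] size [ 99.4 109.4] ang 80.43 med [582.2  46.5 212.9] maj -155.99 zmax 227.9
rail 2066 ctr [604.7  49.8] size [ 57.2 308.9] ang 1.95 med [615.2  42.8 223.5] maj 95.05 zmax 230.9
scr 628 ctr [ 445.7 -189.6] size [13.4 58.5] ang 9.08 med [ 446.9 -204.1  149. ] maj 105.59 zmax 207.8
scrblade 276 ctr [ 440.3 -110. ] size [ 48.1 288.2] ang 2.17 med [ 449.3 -215.1   49. ] maj 92.2 zmax 74.9
scrhandletop 274 ctr [ 445.1 -189. ] size [10.  46.1] ang 9.06 med [ 446.5 -205.6  192.9] maj 103.34 zmax 207.8
```

View pics/c1.png

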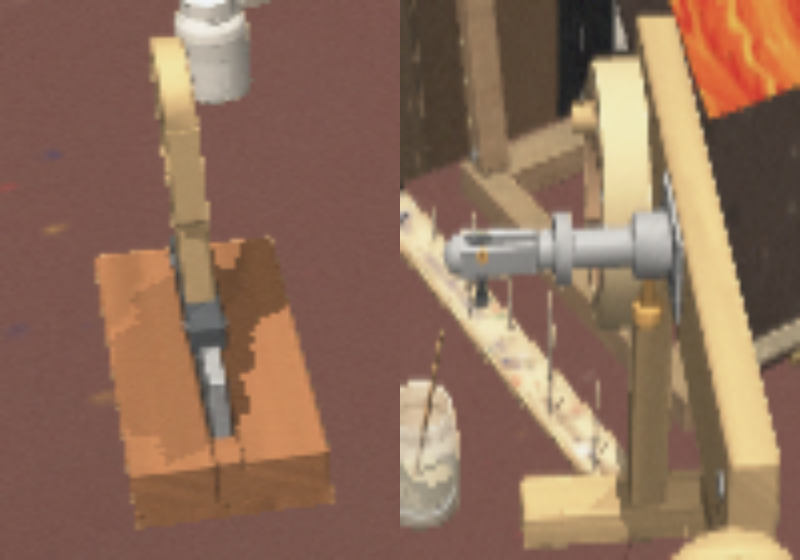

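The crop confirms the block's scraper: wooden handle and steel blade, its footprint at 10 x 44 mm with the top at 208 mm. The peg shows its collar and dark tongue, with the tape roll on the peg beyond. I'll turn the wrist first and refine the rail and peg from the saved pictures.

```bash
cat >> h.py <<'E'
from scipy.spatial.transform import Rotation as R
def st():
    s=ctrl.read_state(); q=s['tcp_rot']; r=R.from_quat([q[1],q[2],q[3],q[0]]); return s,r
def goto(p,yaw):
    "remaining shift (tool axes, mm) and turn (rotvec, tool axes) to put TCP at p, jaws (tool y) along yaw deg, pointing down"
    s,r=st(); y=np.radians(yaw); Y=np.array([np.cos(y),np.sin(y),0]); Z=np.array([0,0,-1.]); X=np.cross(Y,Z)
    G=R.from_matrix(np.stack([X,Y,Z],1)); d=np.array(p)-s['tool_pos']
    print('t',round(s['clock'],2),'tcp',np.round(s['tool_pos'],1),'shift',np.round(r.inv().apply(d),1),'shift after turn',np.round(G.inv().apply(d),1),'turn',np.round((r.inv()*G).as_rotvec(),4),'F',np.round(s['contact_force'],1),'op',round(s['opening'],1))
E
python3 -m pendant '0 0 -.03 0 0 -.1487 1;0 0 -.01 0 0 -.1487 1;0 0 0 0 0 -.1487 1;0 0 0 0 0 -.1487 1;0 0 0 0 0 -.1487 1;0 0 0 0 0 -.1487 1;0 0 0 0 0 -.1487 1;0 0 0 0 0 -.1487 1'
python3 - <<'E'
from h import *
t=dict(np.load('pics/top0.npz'));s=dict(np.load('pics/side0.npz'));W=cloud(t);S=cloud(s)
goto([444.4,-189.6,440],9.1)
# peg from top
p=W[195:262,255:285].reshape(-1,3)
a=np.radians(2.0);
for x0 in range(498,610,5):
    q=p[(p[:,0]>=x0)&(p[:,0]<x0+5)&(p[:,2]>200)&(p[:,2]<235)]
    if len(q): print(x0,len(q),'y',np.round([q[:,1].min(),q[:,1].max(),q[:,1].mean()],1),'z',np.round([q[:,2].mean(),q[:,2].max()],1))
# rail edges from top image cloud: front edge x per column
for u in (200,225,245,290,310,335,345):
    c=W[170:215,u]; m=(c[:,2]>216)&(c[:,2]<236); c=c[m]
    if len(c): print('rail u',u,'front',np.round(c[np.argmin(c[:,0])],1),'back',np.round(c[np.argmax(c[:,0])],1))
E
```

```text
clock: 0.9
tool_pos: [136.6, -608.7, 442.1]
tcp_rot: [-0.004, 0.757, 0.654, 0.002]
contact_force: [-0.2, -0.4, -0.0]
opening: 91.7
t 0.9 tcp [ 136.6 -608.7  442.1] shift [459.3 243.7   4.9] shift after turn [365.1 370.2   2.1] turn [-0.0017 -0.008  -0.3045] F [-0.2 -0.4 -0. ] op 91.7
498 4 y [44.2 49.7 46.9] z [214.7 216.9]
503 13 y [42.  53.3 47.2] z [216.8 220.5]
508 24 y [40.5 53.5 46.7] z [216.6 222.5]
513 25 y [40.1 54.9 47.1] z [216.3 221. ]
518 24 y [40.2 55.3 47.6] z [218.  222.7]
523 9 y [41.6 53.3 47.7] z [216.3 223.3]
528 12 y [41.9 53.5 47.7] z [217.3 221.1]
533 12 y [42.2 53.5 47.7] z [216.9 220.2]
538 8 y [42.1 53.5 47.7] z [217.  219.7]
543 18 y [42.1 53.5 47.8] z [215.9 221.6]
548 22 y [42.3 55.9 48.7] z [216.6 221. ]
553 39 y [36.4 61.1 48.9] z [221.3 228.4]
558 29 y [36.6 61.3 47.7] z [220.9 228.6]
563 23 y [42.3 55.5 48.9] z [216.9 220.9]
568 17 y [42.5 55.9 48.8] z [217.5 221.4]
573 22 y [42.5 55.4 48.9] z [217.8 223. ]
578 24 y [42.3 55.5 48.8] z [217.2 222.5]
583 16 y [44.4 55.5 49.3] z [217.3 220.7]
588 29 y [38.7 61.4 50.3] z [217.2 226.8]
593 36 y [39.  61.5 49.5] z [220.1 225.1]
598 35 y [39.  61.5 49.4] z [220.2 226.7]
603 51 y [27.7 74.2 53.8] z [219.  228.1]
608 85 y [20.  73.5 45.2] z [221.4 230. ]
rail u 200 front [578.9 176.1 218.9] back [628.7 175.6 223.4]
rail u 225 front [580.7 129.5 219.1] back [630.9 129.5 220.7]
rail u 245 front [609.8  91.8 224.3] back [630.2  91.8 224.4]
rail u 290 front [613.2   8.4 225.4] back [633.6   8.4 225.5]
rail u 310 front [613.7 -28.5 221.1] back [633.9 -28.5 222.6]
rail u 335 front [615.1 -74.7 223.2] back [635.5 -74.7 223.8]
rail u 345 front [615.9 -93.4 217.5] back [636.8 -93.1 227. ]
```

```bash
python3 -m pendant '0 0 0 0 0 -.149 1;0 0 0 0 0 -.149 1;.033 .034 0 0 0 0 1;.033 .034 0 0 0 0 1;.033 .034 0 0 0 0 1;.033 .034 0 0 0 0 1;.033 .034 0 0 0 0 1;.033 .034 0 0 0 0 1'
python3 -c "
from h import *
goto([444.4,-189.6,440],9.1)"
```

```text
clock: 1.7
tool_pos: [308.1, -376.5, 440.1]
tcp_rot: [-0.005, 0.651, 0.759, 0.003]
contact_force: [-0.0, 0.7, -0.7]
opening: 92.2
t 1.7 tcp [ 308.1 -376.5  440.1] shift [163.8 163.4   1.7] shift after turn [1.630e+02 1.642e+02 1.000e-01] turn [-0.0019 -0.0116 -0.0051] F [-0.   0.7 -0.7] op 92.2
```

```bash
python3 -m pendant '.033 .033 0 0 0 0 1;.033 .033 0 0 0 0 1;.033 .033 0 0 0 0 1;.033 .033 0 0 0 0 1;.03 .03 0 0 -.011 0 1;0 0 0 0 0 0 1'
python3 -c "
from h import *
goto([444.4,-189.6,440],9.1)"
```

```text
clock: 2.3
tool_pos: [448.8, -178.9, 441.3]
tcp_rot: [-0.001, 0.649, 0.761, 0.0]
contact_force: [-0.6, 0.2, 0.6]
opening: 92.0
t 2.3 tcp [ 448.8 -178.9  441.3] shift [-9.9 -6.   1.3] shift after turn [-9.8 -6.   1.3] turn [-0.0009 -0.0015 -0.0014] F [-0.6  0.2  0.6] op 92.0
```

```bash
python3 -m pendant '-.010 -.006 .0 0 0 0 1;0 0 .025 0 0 0 1;0 0 .025 0 0 0 1;0 0 .022 0 0 0 1;0 0 0 0 0 0 1'
python3 -c "
from h import *
goto([444.4,-189.6,365],9.1)"
```

```text
clock: 2.8
tool_pos: [441.0, -195.3, 367.3]
tcp_rot: [-0.001, 0.649, 0.761, -0.001]
contact_force: [0.0, -0.0, 0.8]
opening: 92.1
t 2.8 tcp [ 441.  -195.3  367.3] shift [5.1 4.3 2.3] shift after turn [5.1 4.3 2.3] turn [-0.002   0.0003 -0.001 ] F [ 0.  -0.   0.8] op 92.1
```

```bash
python3 -m pendant '.005 .004 .002 0 0 0 1;0 0 0 0 0 0 1;0 0 0 0 0 0 1'
python3 -c "
from h import *
goto([444.4,-189.6,365],9.1)
d=grab('side','side1.png'); im=d['pixels']; cv2.imwrite('pics/c2.png',cv2.resize(im[190:400,180:380],(800,600)))"
```

```text
clock: 3.1
tool_pos: [443.5, -192.4, 367.0]
tcp_rot: [0.0, 0.651, 0.759, -0.001]
contact_force: [0.1, -0.5, -0.4]
opening: 92.1
t 3.1 tcp [ 443.5 -192.4  367. ] shift [2.6 1.3 2. ] shift after turn [2.6 1.3 2. ] turn [-0.0013  0.0012 -0.0048] F [ 0.1 -0.5 -0.4] op 92.1
```

View pics/c2.png

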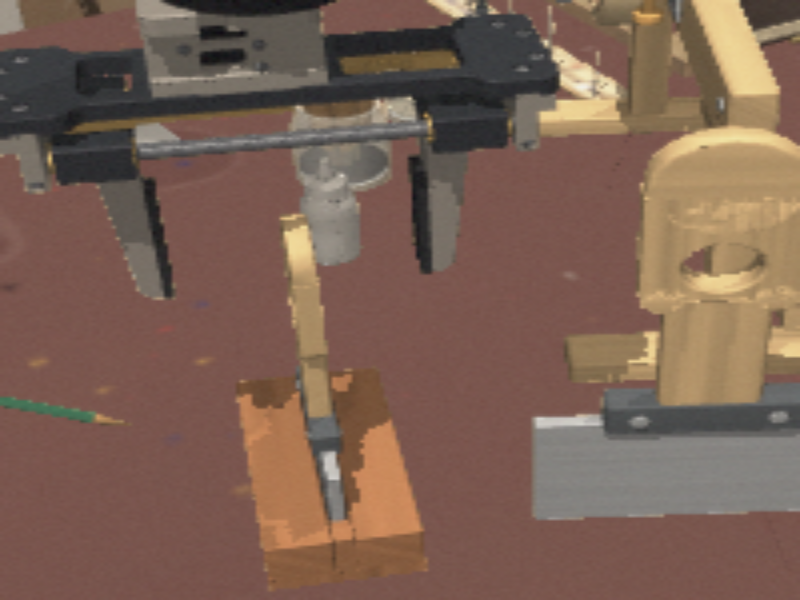

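The open fingers stand either side of the scraper handle (crop (155,295) and (435,270), handle top at (297,220)), centred.

```bash
python3 -m pendant '.003 .001 .002 0 0 0 1;0 0 0 0 0 0 1;0 0 0 0 0 0 .3;0 0 0 0 0 0 .3;0 0 0 0 0 0 .3;0 0 0 0 0 0 .3' 8
python3 -m pendant '0 0 0 0 0 0 0;0 0 0 0 0 0 0;0 0 0 0 0 0 0;0 0 0 0 0 0 0;0 0 0 0 0 0 0' 8
python3 -c "
from h import *
goto([444.4,-189.6,365],9.1)"
```

```text
clock: 3.75
tool_pos: [444.6, -188.8, 366.6]
tcp_rot: [0.002, 0.65, 0.76, -0.0]
contact_force: [0.1, 1.0, 0.2]
opening: 61.8
clock: 4.25
tool_pos: [444.7, -188.8, 366.6]
tcp_rot: [0.001, 0.65, 0.76, -0.0]
contact_force: [0.0, 1.2, -0.4]
opening: 22.0
t 4.25 tcp [ 444.7 -188.8  366.6] shift [-0.8 -0.4  1.6] shift after turn [-0.8 -0.4  1.6] turn [ 0.0012  0.0029 -0.0035] F [ 0.   1.2 -0.4] op 22.0
```

```bash
python3 -m pendant '0 0 .001 0 0 0 0;0 0 0 0 0 0 0;0 0 0 0 0 0 0;0 0 0 0 0 0 0;0 0 0 0 0 0 0' 8
python3 -m pendant '0 0 0 0 0 0 0;0 0 0 0 0 0 0;0 0 0 0 0 0 0' 35
python3 -c "
from h import *
goto([444.4,-189.6,365],9.1)"
```

```text
clock: 4.75
tool_pos: [444.6, -188.8, 365.4]
tcp_rot: [0.001, 0.65, 0.76, -0.001]
contact_force: [0.2, 0.1, -0.2]
opening: 9.6
clock: 5.05
tool_pos: [444.6, -188.8, 365.4]
tcp_rot: [0.001, 0.65, 0.76, -0.001]
contact_force: [0.3, 0.4, -0.5]
opening: 9.8
t 5.05 tcp [ 444.6 -188.8  365.4] shift [-0.8 -0.3  0.4] shift after turn [-0.8 -0.3  0.4] turn [ 0.0011  0.0029 -0.0035] F [ 0.3  0.4 -0.5] op 9.8
```

```bash
python3 -m pendant '0 0 -.005 0 0 0 0;0 0 -.008 0 0 0 0;0 0 -.010 0 0 0 0;0 0 -.010 0 0 0 0;0 0 0 0 0 0 0'
python3 -c "
from h import *
goto([444.6,-188.8,500],9.1)"
```

```text
clock: 5.55
tool_pos: [444.5, -188.7, 401.6]
tcp_rot: [0.001, 0.65, 0.76, -0.001]
contact_force: [0.2, -0.1, -2.3]
opening: 9.7
t 5.55 tcp [ 444.5 -188.7  401.6] shift [ -0.4   0.2 -98.4] shift after turn [ -0.1   0.1 -98.4] turn [ 0.001   0.0028 -0.0035] F [ 0.2 -0.1 -2.3] op 9.7
```

```bash
python3 -m pendant '0 0 -.035 0 0 .062 0;0 0 -.005 0 0 .062 0;0 0 0 0 0 0 0;0 0 0 0 0 0 0'
python3 -c "
from h import *
goto([478,47.4,440],2)"
```

```text
clock: 5.95
tool_pos: [444.2, -188.5, 443.5]
tcp_rot: [0.002, 0.697, 0.717, -0.0]
contact_force: [0.1, 0.1, -1.7]
opening: 9.9
t 5.95 tcp [ 444.2 -188.5  443.5] shift [234.8  40.7   2.9] shift after turn [234.5  42.    3.5] turn [ 0.0022  0.003  -0.0058] F [ 0.1  0.1 -1.7] op 9.9
```

```bash
python3 -m pendant '.01 .020 0 0 0 0 0;.025 .021 0 0 0 0 0;.035 0 0 0 0 0 0;.035 0 0 0 0 0 0;.035 0 0 0 0 0 0;.03 0 0 0 0 0 0;.02 0 0 0 0 0 0;0 0 0 0 0 0 0'
python3 -c "
from h import *
goto([478,47.4,440],2)"
```

```text
clock: 6.75
tool_pos: [478.7, 9.0, 436.8]
tcp_rot: [-0.001, 0.693, 0.721, -0.003]
contact_force: [0.2, -0.7, -2.3]
opening: 9.9
t 6.75 tcp [478.7   9.  436.8] shift [38.4  0.8 -3.3] shift after turn [38.4  0.6 -3.2] turn [-0.0059  0.0021  0.0046] F [ 0.2 -0.7 -2.3] op 9.9
```

```bash
python3 -m pendant '.02 0 0 0 0 0.005 0;.017 0 .004 0 0 0 0;0 0 .005 0 0 0 0;0 0 0 0 0 0 0;0 0 0 0 0 0 0'
python3 -c "
from h import *
goto([478,47.4,427.4],2)
for n in ('top','side'): grab(n,n+'2.png')
t=np.load('pics/top2.npz');s=np.load('pics/side2.npz')
a=s['pixels'][150:300,250:400];b=t['pixels'][180:300,220:340]
cv2.imwrite('pics/c3.png',np.hstack([cv2.resize(a,(400,400)),cv2.resize(b,(400,400))]))
S=cloud(s)
p=S[150:330,250:370].reshape(-1,3);p=p[(p[:,0]<492)&(p[:,0]>465)&(p[:,1]>-25)&(p[:,1]<100)&(p[:,2]>60)&(p[:,2]<235)]
for z in range(60,235,12):
    q=p[(p[:,2]>z)&(p[:,2]<z+12)]
    if len(q)>3: print(z,len(q),np.round([q[:,0].min(),q[:,0].max(),q[:,1].min(),q[:,1].max()],1))
"
```

```text
clock: 7.25
tool_pos: [477.0, 44.4, 424.8]
tcp_rot: [-0.002, 0.693, 0.721, -0.005]
contact_force: [0.8, 0.3, -1.7]
opening: 9.7
t 7.25 tcp [477.   44.4 424.8] shift [ 2.9  1.1 -2.6] shift after turn [ 2.9  1.1 -2.6] turn [-0.0097  0.0044  0.0054] F [ 0.8  0.3 -1.7] op 9.7
72 15 [472.5 478.6  -6.8  21.2]
84 16 [474.9 479.   -8.4  -3.1]
96 19 [473.4 479.5  -6.8   2.5]
108 16 [473.9 479.7  -7.2  -3.6]
120 49 [468.2 482.3  -8.9  62.7]
132 71 [468.5 480.7  13.   69.2]
144 29 [471.3 479.4  27.8  34. ]
156 24 [470.  479.8  27.6  53.4]
168 27 [472.4 480.2  26.9  32.9]
180 20 [471.1 480.4  23.   34.5]
192 36 [471.6 481.3  21.4  27.5]
204 31 [472.3 481.6  20.5  26.2]
216 30 [472.8 480.4  21.4  28.6]
228 23 [467.9 489.7  21.3  38.4]
```

View pics/c3.png

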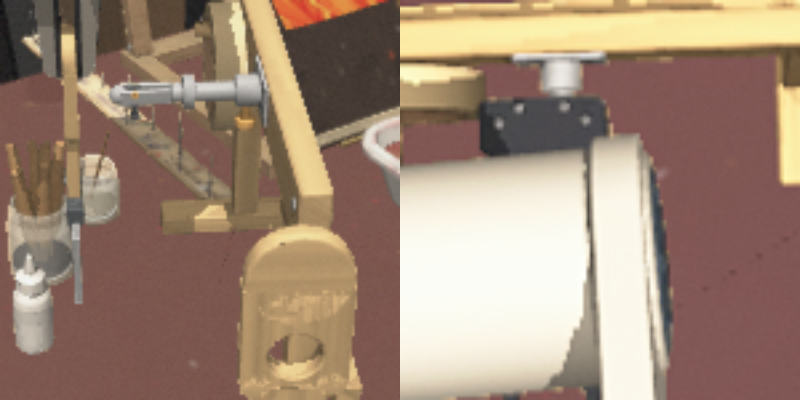

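The left of the crop shows the scraper clear of the bottle and pot with the peg tip just behind it (110,95); the arm hides the peg in the top view. I'll correct pose and tilt.

```bash
python3 -m pendant '.003 .001 -.003 -.01 .004 .005 0;0 0 0 0 0 0 0;0 0 0 0 0 0 0'
python3 -c "
from h import *
goto([478,47.3,427.4],2)"
```

```text
clock: 7.65
tool_pos: [478.2, 46.5, 428.7]
tcp_rot: [0.001, 0.695, 0.719, 0.001]
contact_force: [-0.2, -1.1, -0.8]
opening: 9.7
t 7.65 tcp [478.2  46.5 428.7] shift [ 0.8 -0.2  1.3] shift after turn [ 0.8 -0.2  1.3] turn [ 0.0023  0.     -0.0021] F [-0.2 -1.1 -0.8] op 9.7
```

```bash
python3 -m pendant '.0008 .004 .001 0 0 0 0;0 .004 0 0 0 0 0;0 .004 0 0 0 0 0;0 .003 0 0 0 0 0;0 0 0 0 0 0 0;0 0 0 0 0 0 0'
python3 -c "
from h import *
goto([498,47.7,427.4],2)"
```

```text
clock: 8.25
tool_pos: [495.0, 47.9, 427.7]
tcp_rot: [0.001, 0.695, 0.719, 0.001]
contact_force: [0.6, 0.3, -1.7]
opening: 9.9
t 8.25 tcp [495.   47.9 427.7] shift [-0.3  3.   0.3] shift after turn [-0.4  3.   0.3] turn [ 0.0027  0.0001 -0.0019] F [ 0.6  0.3 -1.7] op 9.9
```

```bash
for i in 1; do python3 -m pendant '0 .002 0 0 0 0 0;0 .002 0 0 0 0 0;0 0 0 0 0 0 0'; done; python3 -c "
from h import *
goto([505,47.9,427.4],2)"
```

```text
clock: 8.55
tool_pos: [499.1, 48.1, 427.7]
tcp_rot: [0.001, 0.695, 0.719, 0.001]
contact_force: [0.6, -0.4, -0.9]
opening: 9.9
t 8.55 tcp [499.1  48.1 427.7] shift [-0.4  5.9  0.3] shift after turn [-0.4  5.9  0.3] turn [ 0.0025  0.0001 -0.0018] F [ 0.6 -0.4 -0.9] op 9.9
```

```bash
python3 -m pendant '0 .002 0 0 0 0 0;0 .002 0 0 0 0 0;0 0 0 0 0 0 0';  python3 -c "
from h import *
goto([510,48.1,427.4],2)"
```

```text
clock: 8.85
tool_pos: [503.4, 48.2, 427.7]
tcp_rot: [0.001, 0.695, 0.719, 0.001]
contact_force: [-0.6, 0.0, -1.0]
opening: 10.1
t 8.85 tcp [503.4  48.2 427.7] shift [-0.4  6.6  0.3] shift after turn [-0.4  6.6  0.3] turn [ 0.0026  0.0001 -0.0018] F [-0.6  0.  -1. ] op 10.1
```

```bash
python3 -m pendant '-.0003 .002 0 0 0 0 0;0 .002 0 0 0 0 0;0 .002 0 0 0 0 0;0 .002 0 0 0 0 0;0 0 0 0 0 0 0';  python3 -c "
from h import *
goto([510,48.1,427.4],2)"
```

```text
clock: 9.35
tool_pos: [512.2, 48.2, 427.8]
tcp_rot: [0.001, 0.695, 0.719, 0.001]
contact_force: [0.7, 0.7, -1.0]
opening: 9.7
t 9.35 tcp [512.2  48.2 427.8] shift [-0.  -2.2  0.3] shift after turn [-0.  -2.2  0.4] turn [ 0.0026  0.0001 -0.0018] F [ 0.7  0.7 -1. ] op 9.7
```

```bash
python3 -m pendant '0 .002 0 0 0 0 0;0 .002 0 0 0 0 0;0 .002 0 0 0 0 0;0 .002 0 0 0 0 0;0 0 0 0 0 0 0';  python3 -c "
from h import *
goto([530,48.8,427.4],2)"
```

```text
clock: 9.85
tool_pos: [520.9, 48.5, 427.7]
tcp_rot: [0.001, 0.695, 0.719, 0.001]
contact_force: [-0.6, -0.8, -2.1]
opening: 9.5
t 9.85 tcp [520.9  48.5 427.7] shift [0.  9.1 0.3] shift after turn [-0.   9.1  0.3] turn [ 0.0024  0.0001 -0.0018] F [-0.6 -0.8 -2.1] op 9.5
```

```bash
python3 -m pendant '0 .002 0 0 0 0 0;0 .002 0 0 0 0 0;0 .002 0 0 0 0 0;0 .002 0 0 0 0 0;0 .002 0 0 0 0 0;0 0 0 0 0 0 0';  python3 -c "
from h import *
goto([540,49.1,427.4],2)
s=grab('side','side3.png')['pixels'];t=grab('top','top3.png')['pixels']
cv2.imwrite('pics/c4.png',cv2.resize(s[140:260,280:380],(500,600),interpolation=cv2.INTER_CUBIC))"
```

```text
clock: 10.45
tool_pos: [531.8, 48.8, 427.7]
tcp_rot: [0.001, 0.695, 0.719, 0.001]
contact_force: [0.4, -0.9, -1.0]
opening: 9.5
t 10.45 tcp [531.8  48.8 427.7] shift [-0.   8.2  0.3] shift after turn [-0.   8.2  0.3] turn [ 0.0024  0.0001 -0.0018] F [ 0.4 -0.9 -1. ] op 9.5
```

View pics/c4.png

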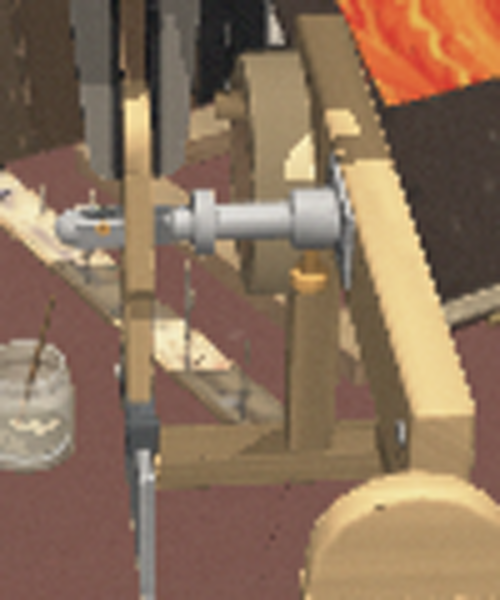

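The eye sits on the peg, its handle at crop (140,220). The tongue no longer hangs below the peg, and the collar at (190,220) is still about 15 mm ahead.

```bash
python3 -m pendant '0 .002 0 0 0 0 0;0 .002 0 0 0 0 0;0 .002 0 0 0 0 0;0 .002 0 0 0 0 0;0 0 0 0 0 0 0;0 0 0 0 0 0 0';  python3 -c "
from h import *
goto([545,49.1,427.4],2)"
```

```text
clock: 11.15
tool_pos: [540.3, 49.1, 427.7]
tcp_rot: [0.001, 0.695, 0.719, 0.001]
contact_force: [-0.0, -0.4, -1.5]
opening: 10.0
t 11.15 tcp [540.3  49.1 427.7] shift [-0.2  4.7  0.3] shift after turn [-0.2  4.7  0.3] turn [ 0.002   0.0001 -0.0018] F [-0.  -0.4 -1.5] op 10.0
```

```bash
python3 -m pendant '0 .001 0 0 0 0 0;0 .001 0 0 0 0 0;0 0 0 0 0 0 0;0 0 0 0 0 0 0';  python3 -c "
from h import *
goto([545,49.1,427.4],2)"
```

```text
clock: 11.55
tool_pos: [542.4, 49.2, 427.7]
tcp_rot: [0.001, 0.695, 0.719, 0.001]
contact_force: [-0.0, 0.6, -1.4]
opening: 10.0
t 11.55 tcp [542.4  49.2 427.7] shift [-0.2  2.6  0.3] shift after turn [-0.2  2.6  0.3] turn [ 0.0021  0.0001 -0.0018] F [-0.   0.6 -1.4] op 10.0
```

```bash
python3 -m pendant '0 .001 0 0 0 0 0;0 .001 0 0 0 0 0;0 0 0 0 0 0 0;0 0 0 0 0 0 0'
```

```text
clock: 11.95
tool_pos: [544.5, 49.3, 427.7]
tcp_rot: [0.001, 0.695, 0.719, 0.001]
contact_force: [0.2, -0.1, -1.1]
opening: 10.0
```

```bash
python3 -m pendant '0 .001 0 0 0 0 0;0 0 0 0 0 0 0;0 0 0 0 0 0 0'; python3 -c "
from h import *
goto([545,49.2,427.4],2)
s=grab('side','side4.png')['pixels']
cv2.imwrite('pics/c5.png',cv2.resize(s[150:230,280:360],(600,600),interpolation=cv2.INTER_CUBIC))"
```

```text
clock: 12.25
tool_pos: [545.6, 49.3, 427.7]
tcp_rot: [0.001, 0.695, 0.719, 0.001]
contact_force: [0.5, -0.4, -0.9]
opening: 9.5
t 12.25 tcp [545.6  49.3 427.7] shift [-0.1 -0.6  0.3] shift after turn [-0.1 -0.6  0.3] turn [ 0.002   0.0001 -0.0018] F [ 0.5 -0.4 -0.9] op 9.5
```

View pics/c5.png

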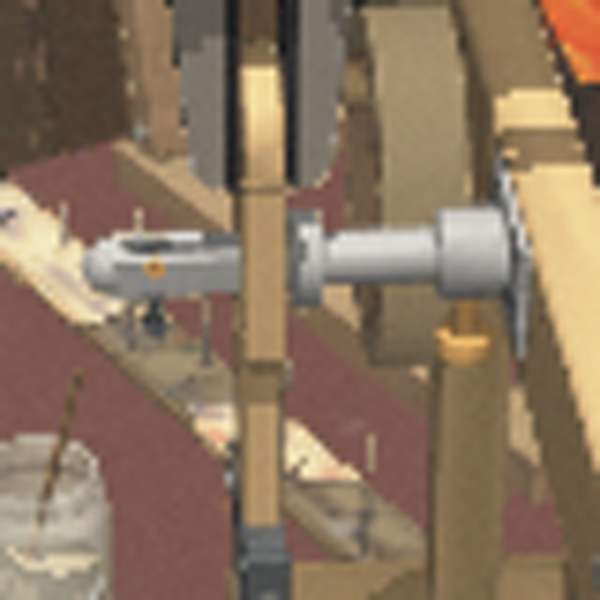

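The tongue has fallen shut: its dark tip at crop (153,318) hangs below the pin at (153,267), and the eye is just short of the collar. Now I'll draw back.

```bash
python3 -m pendant '0 -.003 0 0 0 0 0;0 -.003 0 0 0 0 0;0 -.003 0 0 0 0 0;0 -.003 0 0 0 0 0;0 0 0 0 0 0 0;0 0 0 0 0 0 0'
```

```text
clock: 12.9
tool_pos: [532.1, 48.9, 427.7]
tcp_rot: [0.001, 0.695, 0.719, 0.001]
contact_force: [-0.3, 0.5, -1.2]
opening: 9.7
```

```bash
python3 -m pendant '0 -.001 0 0 0 0 0;0 -.001 0 0 0 0 0;0 0 0 0 0 0 0'
```

```text
clock: 13.2
tool_pos: [530.1, 48.8, 427.8]
tcp_rot: [0.001, 0.695, 0.719, 0.001]
contact_force: [-0.7, -0.3, -1.3]
opening: 9.7
```

```bash
python3 -m pendant '0 -.001 0 0 0 0 0;0 0 0 0 0 0 0;0 0 0 0 0 0 0'
```

```text
clock: 13.5
tool_pos: [529.1, 48.7, 427.7]
tcp_rot: [0.001, 0.695, 0.719, 0.001]
contact_force: [-0.3, 0.5, -0.5]
opening: 9.8
```

```bash
python3 -m pendant '0 -.001 0 0 0 0 0;0 0 0 0 0 0 0;0 0 0 0 0 0 0'
```

```text
clock: 13.8
tool_pos: [528.0, 48.7, 427.7]
tcp_rot: [0.001, 0.695, 0.719, 0.001]
contact_force: [0.0, 0.3, -1.3]
opening: 9.7
```

```bash
python3 -m pendant '0 -.001 0 0 0 0 0;0 0 0 0 0 0 0;0 0 0 0 0 0 0'
```

```text
clock: 14.1
tool_pos: [527.0, 48.7, 427.8]
tcp_rot: [0.001, 0.695, 0.719, 0.001]
contact_force: [-0.3, 0.0, -1.3]
opening: 10.0
```

```bash
python3 -m pendant '0 -.0005 0 0 0 0 0;0 0 0 0 0 0 0;0 0 0 0 0 0 0'
```

```text
clock: 14.4
tool_pos: [526.7, 48.7, 427.9]
tcp_rot: [0.001, 0.695, 0.719, 0.001]
contact_force: [0.5, 0.4, -1.9]
opening: 9.8
```

```bash
python3 -m pendant '0 -.0005 0 0 0 0 0'
```

```text
clock: 14.5
tool_pos: [526.4, 48.7, 428.0]
tcp_rot: [0.001, 0.695, 0.719, 0.001]
contact_force: [1.5, -0.6, -2.2]
opening: 9.6
```

```bash
python3 -m pendant '0 -.0005 0 0 0 0 0'
```

```text
clock: 14.6
tool_pos: [526.1, 48.7, 428.1]
tcp_rot: [0.002, 0.695, 0.719, 0.002]
contact_force: [3.3, -0.6, -2.3]
opening: 10.3
```

```bash
python3 -m pendant '0 -.0005 0 0 0 0 0'
```

```text
clock: 14.7
tool_pos: [525.8, 48.7, 428.2]
tcp_rot: [0.002, 0.695, 0.719, 0.002]
contact_force: [2.9, -1.0, -2.3]
opening: 10.1
```

```bash
python3 -m pendant '0 -.0006 .0001 0 0 0 0'
```

```text
clock: 14.8
tool_pos: [525.5, 48.6, 428.2]
tcp_rot: [0.003, 0.695, 0.719, 0.003]
contact_force: [3.6, 0.3, -2.7]
opening: 9.9
```

```bash
python3 -m pendant '0 -.0006 .0002 0 0 0 0'
```

```text
clock: 14.9
tool_pos: [525.2, 48.6, 428.2]
tcp_rot: [0.003, 0.695, 0.719, 0.003]
contact_force: [3.9, 0.5, -3.5]
opening: 9.9
```

```bash
python3 -m pendant '0 -.0008 .0002 0 0 0 0;0 -.0008 .0002 0 0 0 0'
```

```text
clock: 15.1
tool_pos: [524.3, 48.6, 428.2]
tcp_rot: [0.004, 0.695, 0.719, 0.004]
contact_force: [5.4, 0.6, -3.4]
opening: 9.5
```

```bash
python3 -m pendant '0 -.0006 .0002 0 0 0 0;0 -.0006 .0002 0 0 0 0'; python3 -c "
from h import *
goto([526,48.6,427.4],2)"
```

```text
clock: 15.3
tool_pos: [523.7, 48.6, 428.2]
tcp_rot: [0.005, 0.695, 0.719, 0.005]
contact_force: [6.0, -0.1, -4.2]
opening: 9.8
t 15.3 tcp [523.7  48.6 428.2] shift [-0.1  2.3  0.8] shift after turn [-0.1  2.3  0.8] turn [ 0.0144 -0.     -0.0017] F [ 6.  -0.1 -4.2] op 9.8
```

```bash
python3 -m pendant '0 -.0005 .0002 0 0 0 0;0 -.0004 .0002 0 0 0 0;0 -.0004 .0002 0 0 0 0'
```

```text
clock: 15.6
tool_pos: [523.0, 48.6, 428.2]
tcp_rot: [0.006, 0.695, 0.719, 0.006]
contact_force: [6.1, -0.2, -1.4]
opening: 9.7
```

```bash
python3 -m pendant '0 -.0003 0 0 0 0 0;0 -.0003 0 0 0 0 0'
```

```text
clock: 15.8
tool_pos: [522.6, 48.5, 428.3]
tcp_rot: [0.006, 0.695, 0.719, 0.007]
contact_force: [4.9, 0.6, -4.3]
opening: 9.6
```

```bash
python3 -m pendant '0 .003 0 0.009 0 0 0;0 .004 0 0.009 0 0 0;0 .003 0 0 0 0 0;0 0 0 0 0 0 0';python3 -c "
from h import *
goto([534,48.9,425],2)"
```

```text
clock: 16.2
tool_pos: [531.6, 48.8, 427.4]
tcp_rot: [-0.003, 0.695, 0.719, -0.003]
contact_force: [0.2, 0.3, -1.7]
opening: 10.0
t 16.2 tcp [531.6  48.8 427.4] shift [-0.   2.4  2.4] shift after turn [-0.   2.4  2.4] turn [-0.008  -0.     -0.0017] F [ 0.2  0.3 -1.7] op 10.0
```

Now I'll lower gently until the eye rests on the peg, which should show as the measured weight vanishing.

```bash
python3 -m pendant '0 .002 .001 -.008 0 0 0;0 0 .001 0 0 0 0;0 0 .0005 0 0 0 0'
```

```text
clock: 16.5
tool_pos: [533.3, 48.9, 424.1]
tcp_rot: [-0.001, 0.695, 0.719, -0.001]
contact_force: [0.2, -0.1, -0.5]
opening: 9.6
```

```bash
python3 -m pendant '0 0 .0007 0 0 0 0'
```

```text
clock: 16.6
tool_pos: [533.2, 48.9, 423.3]
tcp_rot: [-0.001, 0.695, 0.719, -0.001]
contact_force: [0.3, -0.4, 0.0]
opening: 9.7
```

```bash
python3 -m pendant '0 0 .0007 0 0 0 0'
```

```text
clock: 16.7
tool_pos: [533.2, 48.9, 423.1]
tcp_rot: [-0.001, 0.695, 0.719, -0.001]
contact_force: [-1.6, -0.7, 7.3]
opening: 9.6
```

```bash
python3 -m pendant '0 0 .0007 0 0 0 0'; python3 -c "
from h import *
goto([534,48.9,423.4],2)"
```

```text
clock: 16.8
tool_pos: [533.1, 48.9, 423.1]
tcp_rot: [-0.0, 0.695, 0.719, -0.0]
contact_force: [-3.2, -0.9, 7.5]
opening: 9.8
t 16.8 tcp [533.1  48.9 423.1] shift [-0.   0.9 -0.3] shift after turn [-0.   0.9 -0.3] turn [-0.0013  0.0001 -0.0018] F [-3.2 -0.9  7.5] op 9.8
```

```bash
python3 -m pendant '0 0 -.0003 0 0 0 0;0 0 -.0001 0 0 0 0;0 0 0 0 0 0 .13;0 0 0 0 0 0 .15;0 0 0 0 0 0 .2;0 0 0 0 0 0 .3;0 0 0 0 0 0 .35;0 0 0 0 0 0 .35' 5
python3 -c "
from h import *
goto([533,48.9,560],2)"
```

```text
clock: 17.6
tool_pos: [533.2, 48.9, 423.8]
tcp_rot: [-0.0, 0.695, 0.719, -0.0]
contact_force: [-0.5, -0.4, -0.6]
opening: 31.7
t 17.6 tcp [533.2  48.9 423.8] shift [   0.    -0.3 -136.2] shift after turn [   0.    -0.2 -136.2] turn [-0.0004 -0.     -0.0018] F [-0.5 -0.4 -0.6] op 31.7
```

```bash
python3 -m pendant '0 0 -.01 0 0 0 .35;0 0 -.02 0 0 0 .35;0 0 -.03 0 0 0 .35;0 0 -.03 0 0 0 .35;0 0 -.03 0 0 0 .35;0 0 0 0 0 0 .35;0 0 0 0 0 0 .35;0 0 0 0 0 0 .35'
python3 -m pendant '0 0 0 0 0 0 .35;0 0 0 0 0 0 .35;0 0 0 0 0 0 .35;0 0 0 0 0 0 .35;0 0 0 0 0 0 .35;0 0 0 0 0 0 .35;0 0 0 0 0 0 .35;0 0 0 0 0 0 .35' | tail -2
python3 -c "
from h import *
d=grab('side','side5.png');s=d['pixels'];S=cloud(d)
p=S[140:330,280:370].reshape(-1,3);p=p[(p[:,0]<545)&(p[:,0]>520)&(p[:,1]>-25)&(p[:,1]<100)&(p[:,2]>60)&(p[:,2]<275)]
for z in range(60,275,20):
    q=p[(p[:,2]>z)&(p[:,2]<z+20)]
    if len(q)>3: print(z,len(q),np.round([q[:,0].min(),q[:,0].max(),np.median(q[:,0]),q[:,1].min(),q[:,2].max()],1))
W=cloud(dict(np.load('pics/side0.npz')))
for n,(u,v) in dict(bottle=(262,268),pot=(265,240),jar=(285,222)).items(): print(n,W[v,u],S[v,u])
cv2.imwrite('pics/c6.png',cv2.resize(s[130:300,240:390],(530,600),interpolation=cv2.INTER_CUBIC))"
```

```text
clock: 18.4
tool_pos: [532.6, 48.9, 551.8]
tcp_rot: [0.0, 0.695, 0.719, 0.0]
contact_force: [-0.6, 0.8, 0.2]
opening: 32.3
contact_force: [-0.5, 0.2, -0.2]
opening: 32.0
60 28 [529.8 536.8 532.7  -1.8  79.4]
80 43 [529.9 536.8 532.8  -2.2  99.6]
100 36 [530.9 536.8 534.   -2.6 120. ]
120 110 [527.5 540.2 533.9  -1.8 139.1]
140 54 [529.  538.7 534.6  32.3 159.6]
160 50 [529.1 538.7 533.8  32.2 179.5]
180 56 [520.3 538.7 532.   26.1 199.9]
200 124 [520.4 544.8 531.1  26.1 219.9]
220 67 [528.4 538.6 533.1  25.2 239.3]
240 84 [528.6 539.  533.4  26.3 259.7]
260 37 [528.7 538.  533.8  35.9 265.6]
bottle [440.8295059   17.57300941  41.23716294] [440.48288442  21.77661078  37.87069254]
pot [444.53513838 105.66163255  47.31050536] [444.65249606 103.98058091  48.50829063]
jar [487.28381373 191.32873412  35.62813068] [487.27886281 191.59372895  35.45303972]
```

View pics/c6.png

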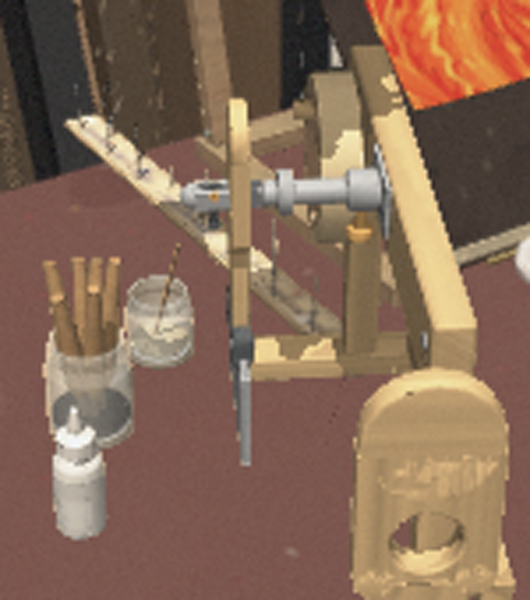

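The scraper hangs upright at crop (240,190), the tongue's dark tip (212,222) hangs below the pin in front of it, and the bottle and jars stand where they did. The gripper is clear, so I'm handing in.

```bash
python3 -c "
from h import *
print(ctrl.close_job()); print(ctrl.read_state()['clock'])"
```

```text
the job is handed in; nothing more can be done
None
the job is handed in; nothing more can be done
```

The scraper now hangs by its eye from the keeper peg, between the collar and the shut tongue. I handed the job in at about 19 s of the 59 s allowed; no verdict is reported.

- **Hanging it:** I drew the smaller scraper out of the groove block and slid its eye along the peg. A picture showed the tongue lifted on the way and shut again just short of the collar.
- **Proof pull:** I drew the scraper back until it bore on the tongue. The wrist sensor read about 5–6 N for roughly 0.7 s. This is the total at the wrist, so any friction on the peg is included. The downward reading during the pull wandered between 1.4 and 4.3 N.
- **Lowering:** The resting point came with a brief push of about 7.5 N on the peg, within the 20 N limit.
- **Last checks:**
  - The tongue is shut.
  - The scraper is upright and about 15 mm behind the pin. The pin's place is a camera estimate (e about 25 mm). The scraper met the tongue where that predicted.
  - The two jars and the bottle stand where they were, within camera noise of about 5 mm.
  - The gripper is well clear and reads no force.

I did not touch the collar itself, stopping about 1–2 mm short once the tongue had dropped. No check failed.

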